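Load flat probes into a left-hand clamp block

TASK

Get the flat probes that lie on the table into the aluminium clamp block for calibration. First unscrew the block's black knob - it has a left-hand thread, so turn it clockwise - and stop with its white line at the engraved line on the jaw; then slide each probe, blade first, fully home into the slot of its own width. When all are in, screw the knob back the other way until the jaw grips every blade, and leave the other things on the table where they are.

Things in the scene. Friction and masses are not known exactly. Their poses are not given: they have to be found in the camera images.
- block: fixed aluminium clamp block, 110 mm deep (x), 250 mm wide (y); origin on the table under its middle, x from its front face to its back. On its 12 mm thick base, 10 mm high dividers leave three straight slots through it, open at the front (-x) face and closed above by the jaw; floors 12 mm above the table. A fixed thin cable lies on the table to the right of its front.
- jaw: aluminium jaw plate over the slots with pads reaching down into them, origin = middle of the pads' underside, top face 26 mm higher. Moves only up and down, driven by the knob: slot height = 1 mm + 2 mm per rad of clamp_knob (9.4 mm at the mark), so it grips 4 mm blades at about 1.5 rad. On top one engraved black line, 4 mm wide, runs from the knob to the front edge (block's -x).
- clamp_knob (a joint): turn of the knob (LEFT-HAND thread), rad: 0 = screwed right down, grows as it turns CLOCKWISE seen from above (unscrews, jaw rises), stop at 5.2. At 4.2 its white line meets the jaw's engraved line. Starts at 0.1 to 0.5. Friction about 0.08 N m; it stays where it is left, also when clamping.
- knob_grip (a point): on the knob's axis (28 mm behind the block's origin), 7 mm below the top of its grip bar. Black knob: flange 72 mm across, 7 mm thick, on it a bar 60 mm long, 18 mm wide, 30 mm tall (23 mm of it below this point); rises with the jaw. x axis runs along the bar to the end with the white line, z up.
- probe_narrow: loose flat probe, 0.11 to 0.22 kg: grey handle 100 mm long (x), 30 wide, 26 tall; flat steel blade 24 mm wide, 4 thick, 70 long, its last 10 mm 10 mm narrower. Origin = middle of the handle's underside, x toward the tip (handle x = -50 to 50, blade 50 to 120 mm, at mid height 13 mm). Lies flat on its handle. May be absent.
- probe_narrow_tip (a point): end of the blade of the narrow probe, on its centre line; axes as the probe's
- slot_narrow (a point): mouth of the narrow slot (30 mm wide, for the 24 mm blade): middle of its floor at the block's front face; x points into the slot, z up. From the robot's side: narrow left, middle, wide right, 80 mm apart. A probe is home when its handle meets the block's face (tip 70 mm in)
- probe_middle: loose flat probe, 0.11 to 0.22 kg: grey handle 100 mm long (x), 30 wide, 26 tall; flat steel blade 36 mm wide, 4 thick, 70 long, its last 10 mm 10 mm narrower. Origin = middle of the handle's underside, x toward the tip (handle x = -50 to 50, blade 50 to 120 mm, at mid height 13 mm). Lies flat on its handle. May be absent.
- probe_middle_tip (a point): end of the blade of the middle probe, on its centre line; axes as the probe's
- slot_middle (a point): mouth of the middle slot (42 mm wide, for the 36 mm blade): middle of its floor at the block's front face; x points into the slot, z up. From the robot's side: narrow left, middle, wide right, 80 mm apart. A probe is home when its handle meets the block's face (tip 70 mm in)
- probe_wide: loose flat probe, 0.11 to 0.22 kg: grey handle 100 mm long (x), 30 wide, 26 tall; flat steel blade 48 mm wide, 4 thick, 70 long, its last 10 mm 10 mm narrower. Origin = middle of the handle's underside, x toward the tip (handle x = -50 to 50, blade 50 to 120 mm, at mid height 13 mm). Lies flat on its handle. May be absent.
- probe_wide_tip (a point): end of the blade of the wide probe, on its centre line; axes as the probe's
- slot_wide (a point): mouth of the wide slot (54 mm wide, for the 48 mm blade): middle of its floor at the block's front face; x points into the slot, z up. From the robot's side: narrow left, middle, wide right, 80 mm apart. A probe is home when its handle meets the block's face (tip 70 mm in)
- tape_roll: bystander: roll of blue insulating tape, 64 mm across, 18 mm high, lying on the table
- screwdriver_flat: bystander: screwdriver with blue handle, 182 mm long, lying on the table

How it is judged:
By the outcome, as a careful person would: the job done as asked, in the order asked, and still so for the second after the job is handed in, with the robot touching nothing.
Of probe_narrow, probe_middle, probe_wide only 2 to 3 are there at a start; the rules pass over those that are not, and their reading is None.
At some moment in a run one of probe_narrow, probe_middle, probe_wide may be knocked a few centimetres aside while the robot is not near it.
Once in a run the grip may slacken for a moment while it holds something.
It also fails if it takes over 210 s, if anything falls off the work surface, if the arm or the gripper's body presses on something with over 40 N, if the wrist force passes 120 N, or if a joint passes its speed limit or range.

ROBOT

A 6-joint arm with a two-finger parallel gripper is mounted at the origin on a cart in front of the work surface, level with it; the furniture and walls round the work are solid. World frame = base frame: x ahead of the robot, y to its left, z up, the work surface at z = 0. Lengths are in m, angles in rad, forces in N, time in s.
With the tool pointing down it reaches from about 0.375 to 0.975 m from the base axis. Payload 3.8 kg.
Tool frame: the origin (TCP) lies midway between the tips of the shut fingers; the grasp point (between the pads) lies 19 mm behind it; z points along the fingers, y is the line along which they close (so a half turn about z gives the same grasp; the last joint's range is limited). The gripper opens to 88 mm and grips with 3 to 60 N. Pads are 18 mm wide; open, the fingers measure 123 mm over their backs; the gripper's body (75 mm by 187 mm) begins 45 mm behind the grasp point.
Start: joints at [1.296, 0.264, 1.604, -0, 1.274, -0.037], TCP at [0.159, 0.656, 0.239] pointing down, gripper open.
Joint ranges: [-2.63, 2.63], [-0.94, 2.18], [0.31, 2.57], [-1.31, 4.45], [0, 2.66], [-2.55, 2.55]. Speed limits (rad/s): [2.57, 2.57, 3.14, 3.14, 3.14, 3.14].

INTERFACE

Orientations are given as a rotation vector (axis times angle).
In Python, from cell import manip, inverse_kinematics, cams, order gives the robot as it stands. Calls block until the motion is done:
- manip.move_pose(position, orientation): joint-space move of the TCP to a pose.
- manip.move_linear(position, rate=0.15, rot=None): straight line of the TCP; rot=None keeps the orientation; rate is the mean speed in m/s.
- manip.set_joints(angles): joint-space move.
- manip.set_gripper(opening, force=None): finger opening in m; force is the grip in N (None keeps the last); returns when the fingers have stopped.
- manip.dwell(seconds).
- inverse_kinematics(position, orientation): joint angles nearest the present ones, or None.
- manip.state(): the state.
- cams.capture(name): name is "scene" or "top" or "wrist"; returns a dict with "image" (420x560x3 uint8, blue, green, red), "z_map" (420x560 float32, m along the optical axis (not along the pixel's ray), 0 where there is no reading), "intrinsics" (3x3 intrinsics, pixels), "position" and "orientation" of the camera in the world; the wrist camera has in their place "T_tool_cam" (4x4, takes a point from camera to tool coordinates, whose origin is the TCP and whose axes are the flange's). Camera axes: x right, y down, z forward; pixel columns grow to the right and rows downward; lengths in m; the calibration is good to about 2 mm. The wrist camera is an equidistant fisheye: a pixel r from the principal point sees the ray r / f radians off the axis. A picture is of the moment at which its call begins: read the wrist's pose just before it.
A pose or a line that the arm cannot do raises manip.IKError and nothing moves.
- order.close_job(): hands the job in; it is judged then, once.
The state is a dict: "clock": time; "joint_pos": joint angles; "joint_velocities": joint speeds; "tau": joint torques, N m; "tool_pos": TCP position; "tcp_rot": TCP orientation; "contact_force": force on the tool from outside, world axes, zero at the start; "moment": the same for the moment, N m; "gripper_width": finger opening in m; "grasp_force": force on a finger pad.
Only numpy, scipy, OpenCV 4.12 (cv2) and the standard library are available. Lean on these libraries where they do the work, as an engineer would, in place of code of your own. Each camera call takes 0.05 s, during which the arm holds its last target. There are 200 camera calls.

## Working session

There is one attempt and no reset: what is moved stays moved. The work goes in short steps, each a Python script; the robot and the scene stay as the last script left them, time stands still between calls to the robot, and variables do not carry over. Pictures are saved under pics/ and viewed, at most 14 in all, crops included, and the job is handed in when it is done.

```bash
ls; mkdir -p pics
python3 - <<'E'
from cell import manip,cams
import cv2,numpy as np
s=manip.state();print({k:np.round(v,3) for k,v in s.items()})
for n in("top","scene"):
    c=cams.capture(n);cv2.imwrite(f"pics/{n}0.png",c["image"]);np.savez(f"{n}0.npz",**c);print(n,c["position"],c["orientation"],c["intrinsics"])
E
```

```text
pics
{'clock': np.float64(0.0), 'joint_pos': array([ 1.296,  0.265,  1.605, -0.   ,  1.274, -0.037]), 'joint_velocities': array([ 0.001, -0.002, -0.002, -0.001, -0.001, -0.002]), 'tau': array([-0.0000e+00, -5.0214e+01, -3.5687e+01,  7.3000e-02,  2.9000e-02,
       -0.0000e+00]), 'tool_pos': array([0.159, 0.655, 0.237]), 'tcp_rot': array([-3.730e-01, -3.119e+00,  3.000e-03]), 'contact_force': array([ 0.287, -0.139,  0.335]), 'moment': array([-0.   ,  0.005, -0.002]), 'grasp_force': np.float64(0.0), 'gripper_width': np.float64(0.088)}
top [0.30715586 0.00788526 1.29142191] [-2.17817523  2.11481204 -0.1973641 ] [[396.02753668   0.         284.83902975]
 [  0.         396.02753668 206.42120429]
 [  0.           0.           1.        ]]
scene [-0.23631572 -1.12824988  0.68735157] [-1.94504757  0.57497418 -0.38193858] [[428.74029066   0.         286.17260342]
 [  0.         428.74029066 214.63678998]
 [  0.           0.           1.        ]]
```

View pics/top0.png

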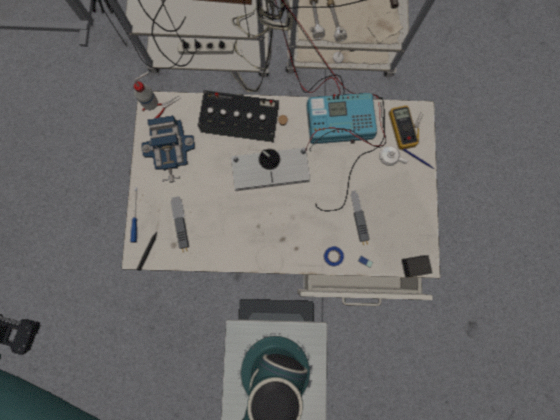

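View pics/scene0.png

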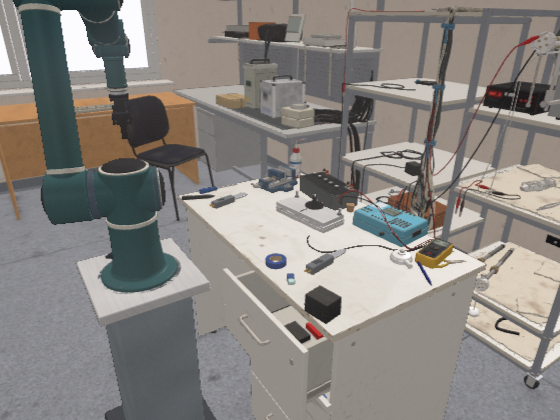

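The top view shows two probes (about 180,224 and 361,218), both blade-away from the robot. The block is at (271,170), its knob at (269,158), and the cable end at (318,207). The scene view agrees. Next I'll get coarse positions, then closer wrist views.

```bash
cat > h.py <<'E'
from cell import manip,cams,inverse_kinematics,order
import numpy as np,cv2
from scipy.spatial.transform import Rotation as R
def top(c,u,v,z):
    K=c["intrinsics"];d=R.from_rotvec(c["orientation"]).apply(np.linalg.inv(K)@[u,v,1]);p=np.array(c["position"])
    return p+d*(z-p[2])/d[2]
def down(yaw):  # tool z down, tool x at yaw (closing line is yaw+90deg)
    return (R.from_euler('z',yaw)*R.from_euler('x',np.pi)).as_rotvec()
def wrist(name=None):
    s=manip.state();c=cams.capture("wrist");T=np.eye(4);T[:3,:3]=R.from_rotvec(s["tcp_rot"]).as_matrix();T[:3,3]=s["tool_pos"]
    c["T"]=T@c["T_tool_cam"]
    if name: cv2.imwrite(f"pics/{name}.png",c["image"]);np.savez(f"{name}.npz",**c)
    return c
def wpx(c,u,v,z):
    K=c["intrinsics"];x=np.array([(u-K[0,2]),(v-K[1,2])]);r=np.hypot(*x);t=r/K[0,0]
    d=np.r_[np.sin(t)*x/max(r,1e-9),np.cos(t)];T=c["T"];d=T[:3,:3]@d;p=T[:3,3]
    return p+d*(z-p[2])/d[2]
def proj(c,P): # world -> wrist pixel
    T=np.linalg.inv(c["T"]);q=T[:3,:3]@P+T[:3,3];t=np.arctan2(np.hypot(*q[:2]),q[2]);K=c["intrinsics"]
    return K[:2,2]+K[0,0]*t*q[:2]/np.hypot(*q[:2])
def rectify(c,x0,x1,y0,y1,z,s=0.0005):
    """orthophoto at height z: rows = x decreasing downward, cols = y decreasing rightward"""
    xs=np.arange(x1,x0,-s);ys=np.arange(y1,y0,-s);Y,X=np.meshgrid(ys,xs)
    P=np.stack([X,Y,0*X+z],-1);T=np.linalg.inv(c["T"]);q=P@T[:3,:3].T+T[:3,3]
    rho=np.hypot(q[...,0],q[...,1]);t=np.arctan2(rho,q[...,2]);K=c["intrinsics"];f=K[0,0]*t/np.maximum(rho,1e-9)
    return cv2.remap(c["image"],(K[0,2]+f*q[...,0]).astype(np.float32),(K[1,2]+f*q[...,1]).astype(np.float32),cv2.INTER_LINEAR)
E
python3 - <<'E'
from h import *
c=np.load("top0.npz")
for n,u,v,z in[("Ltip",176,198,.015),("Ltail",183,249,.02),("Rtip",355,193,.015),("Rtail",364,242,.02),("knob",269,158,.07),("blkFL",233,189,.04),("blkFR",311,181,.04),("blkBL",233,155,.04),("blkBR",309,149,.04),("tape",334,256,.01),("cable",318,207,.003)]:
    print(n,top(c,u,v,z).round(3), c["z_map"][v,u])
w=cams.capture("wrist");print(w["T_tool_cam"].round(3),w["intrinsics"].round(1))
# view block from above
b=top(c,271,170,.04)
s=manip.state()
print(R.from_rotvec(s["tcp_rot"]).as_matrix().round(2))
for yaw in(0,np.pi/2,np.pi,-np.pi/2): print(yaw,inverse_kinematics([b[0]-.05,b[1],.3],down(yaw)))
E
```

```text
Ltip [0.533 0.338 0.015] 1.2920327
Ltail [0.368 0.303 0.02 ] 1.281714
Rtip [ 0.568 -0.247  0.015] 1.3003354
Rtail [ 0.407 -0.275  0.02 ] 1.2975588
knob [0.662 0.039 0.07 ] 1.2513804
blkFL [0.564 0.152 0.04 ] 1.3115475
blkFR [ 0.598 -0.099  0.04 ] 1.3259535
blkBL [0.677 0.157 0.04 ] 1.3345416
blkBR [ 0.706 -0.09   0.04 ] 1.2316917
tape [ 0.36 -0.18  0.01] 1.2877046
cable [ 0.52  -0.127  0.003] 1.2975446
[[ 0.    -0.958 -0.286  0.072]
 [ 1.     0.    -0.    -0.   ]
 [ 0.    -0.286  0.958 -0.145]
 [ 0.     0.     0.     1.   ]] [[325.2   0.  282.9]
 [  0.  325.2 210.8]
 [  0.    0.    1. ]]
[[-0.97  0.24 -0.  ]
 [ 0.24  0.97 -0.  ]
 [ 0.   -0.   -1.  ]]
0 [ 1.22499993e-02  5.48647193e-02  1.73199984e+00 -4.44089210e-16
  1.35472810e+00  1.58304633e+00]
1.5707963267948966 [ 1.22499993e-02  5.48647193e-02  1.73199984e+00 -4.44089210e-16
  1.35472810e+00  1.22499993e-02]
3.141592653589793 [ 0.01225     0.05486472  1.73199984  0.          1.3547281  -1.55854633]
-1.5707963267948966 None
```

Run:
```python
from h import *
manip.move_pose([.56,.035,.30],down(0))
c=wrist("w1")
# orthophotos: block at jaw-top height ~0.04
o=rectify(c,.53,.75,-.13,.19,.04,.0005);print(o.shape);cv2.imwrite("pics/blk1.png",o)
a=rectify(c,.34,.58,.23,.41,.02,.0006);b=rectify(c,.38,.62,-.33,-.15,.02,.0006)
cv2.imwrite("pics/prb1.png",np.hstack([a,b]));print(a.shape)
Z=np.load("top0.npz")
```

```text
(440, 640, 3)
(400, 300, 3)
```

View pics/blk1.png

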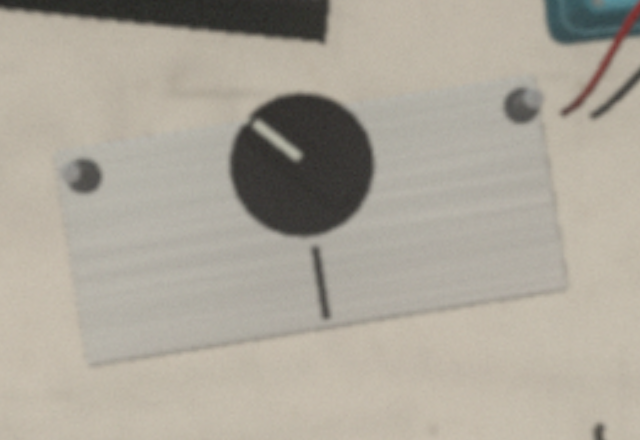

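View pics/prb1.png

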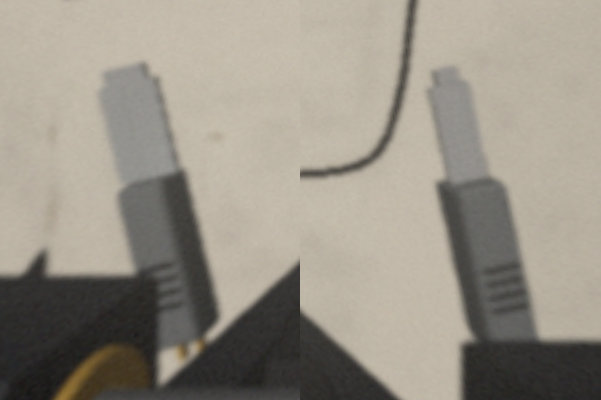

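The block image shows the knob flange at (302,165), the white line running (298,158)→(253,121), so yaw is about 51°. The engraved line runs (316,248)→(327,318). The second picture shows the left probe with a blade about 37 mm wide (middle) and the right with about 25 mm (narrow), so wide is absent. Block yaw is about 9.2° and the knob reads about 0.33 rad. I'll check clearances, then turn the knob.

Run:
```python
from h import *
c=np.load("top0.npz");Z=c["z_map"];K=c["intrinsics"]
v,u=np.mgrid[:420,:560];P=np.stack([(u-K[0,2])/K[0,0]*Z,(v-K[1,2])/K[1,1]*Z,Z],-1)
W=R.from_rotvec(c["orientation"]).apply(P.reshape(-1,3)).reshape(P.shape)+c["position"]
m=(Z>0)&(np.hypot(W[...,0]-.667,W[...,1]-.039)<.15)&(W[...,2]>.06)
r=np.hypot(W[...,0]-.667,W[...,1]-.039)
for r0 in np.arange(0,.15,.02):
    k=m&(r>=r0)&(r<r0+.02);print(round(r0,2),k.sum(),W[k][:,2].max().round(3) if k.any() else None, W[k].mean(0).round(3) if k.any() else None)
yb=np.deg2rad(9.2);k=np.array([.667,.039,0])
ys=np.deg2rad(230.6)
try:
    q=inverse_kinematics(k+[0,0,.055],down(ys));print(q)
    manip.move_pose(k+[0,0,.2],down(ys));manip.set_gripper(.06)
    cc=wrist();o=rectify(cc,.60,.73,-.03,.11,.077,.0004);cv2.imwrite("pics/knob1.png",o)
except manip.IKError as e: print(e)
```

```text
0.0 75 0.081 [0.665 0.041 0.075]
0.02 44 0.08 [0.664 0.04  0.074]
0.04 0 None None
0.06 43 0.076 [0.741 0.047 0.069]
0.08 125 0.076 [0.753 0.06  0.07 ]
0.1 226 0.122 [0.759 0.065 0.072]
0.12 278 0.133 [0.776 0.076 0.077]
0.14 155 0.138 [0.785 0.085 0.077]
[ 2.11279522e-02  4.11169394e-01  1.77037790e+00 -4.44089210e-16
  9.60045361e-01 -2.43280498e+00]
```

View pics/knob1.png

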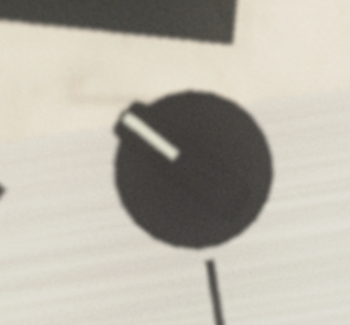

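The close view confirms the white line, (178,156)→(125,116), at about 52°. Its inner end sits on my knob axis estimate. One check of the tall points near the knob, then grip and turn.

Run:
```python
from h import *
c=np.load("top0.npz");Z=c["z_map"];K=c["intrinsics"]
v,u=np.mgrid[:420,:560];P=np.stack([(u-K[0,2])/K[0,0]*Z,(v-K[1,2])/K[1,1]*Z,Z],-1)
W=R.from_rotvec(c["orientation"]).apply(P.reshape(-1,3)).reshape(P.shape)+c["position"]
m=(Z>0)&(np.hypot(W[...,0]-.667,W[...,1]-.039)<.14)&(W[...,2]>.09);print(m.sum(),W[m][:8].round(3))
k=np.array([.667,.039,0]);ys=np.deg2rad(231.5)
manip.move_linear(k+[0,0,.09],.15,down(ys));manip.move_linear(k+[0,0,.053],.05)
s=manip.state();print(s["contact_force"].round(1))
manip.set_gripper(.0,20);s=manip.state();print(s["gripper_width"],s["grasp_force"],s["contact_force"].round(1),s["moment"].round(2),s["tool_pos"].round(4))
```

```text
30 [[ 0.8    0.066  0.091]
 [ 0.787  0.065  0.09 ]
 [ 0.718 -0.088  0.133]
 [ 0.714 -0.088  0.133]
 [ 0.711 -0.085  0.133]
 [ 0.709 -0.083  0.128]
 [ 0.708 -0.086  0.133]
 [ 0.706 -0.083  0.128]]
[ 0.4  0.1 -0.1]
0.017802486797545224 19.981640875339508 [-3.6  2.3  3.1] [0.62 0.7  0.04] [0.6658 0.04   0.053 ]
```

Run:
```python
from h import *
p=np.array([.666,.0395,.053]);y0,y1=np.deg2rad([231.5,9.2]);n=8
for i in range(1,n+1):
    y=y0+(y1-y0)*i/n
    manip.move_linear(p+[0,0,.002*(y0-y)],.012,down(y))
    s=manip.state();print(round(np.rad2deg(y)),s["contact_force"].round(1),s["moment"].round(2),s["gripper_width"].round(4),s["grasp_force"].round(1),s["tool_pos"].round(4),round(s["clock"],1))
```

```text
Traceback (most recent call last):
AttributeError: 'float' object has no attribute 'round'
```

Run:
```python
from h import *
p=np.array([.666,.0395,.053]);y0,y1=np.deg2rad([231.5,9.2]);n=8
print(manip.state()["clock"])
for i in range(2,n+1):
    y=y0+(y1-y0)*i/n
    manip.move_linear(p+[0,0,.002*(y0-y)],.012,down(y))
    s=manip.state();print(round(np.rad2deg(y)),*[np.round(s[a],3) for a in("contact_force","moment","gripper_width","grasp_force","tool_pos","clock")])
```

```text
9.925
176 [-2.904  3.596  3.334] [ 0.823  0.423 -0.149] 0.018 19.986 [0.666 0.04  0.055] 10.558
148 [-3.546  5.217  2.493] [ 0.854  0.395 -0.051] 0.018 19.986 [0.666 0.04  0.056] 11.192
120 [-1.936  4.339  2.442] [ 0.801  0.309 -0.113] 0.018 19.987 [0.666 0.04  0.057] 11.825
93 [-1.397  2.548  1.054] [ 0.348  0.257 -0.048] 0.018 2.0 [0.666 0.04  0.058] 12.458
65 [-3.514  2.364  2.241] [ 0.247  0.562 -0.018] 0.018 19.649 [0.666 0.039 0.059] 13.092
37 [-5.083  2.497  2.647] [0.356 0.822 0.015] 0.018 19.696 [0.665 0.04  0.06 ] 13.725
9 [-4.922  4.489  2.183] [0.621 0.83  0.127] 0.018 19.782 [0.665 0.04  0.061] 14.358
```

The grip slackened briefly near 93° but recovered. Release and check the white line from the yaw≈9° pose.

Run:
```python
from h import *
manip.dwell(.3);manip.set_gripper(.05);s=manip.state();p=s["tool_pos"]
manip.move_linear(p+np.array([0,0,.06]),.15)
manip.move_linear([.62,.032,.22],.25)
c=wrist("w2");o=rectify(c,.56,.74,-.06,.14,.048,.0004);cv2.imwrite("pics/knob2.png",o);print(o.shape,c["T"][:3,3])
```

```text
(450, 500, 3) [0.69352198 0.04298732 0.36363677]
```

View pics/knob2.png

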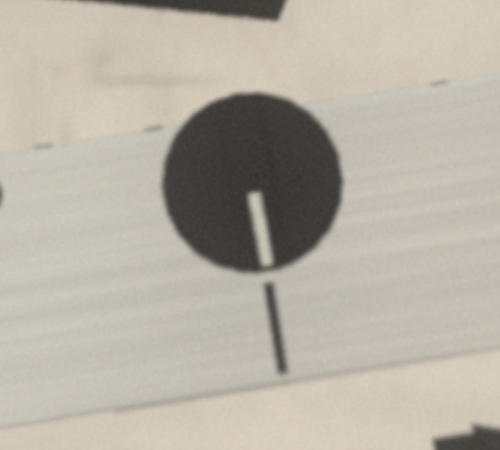

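White line (254,192)→(266,264) is collinear with the engraved line (269,284)→(283,373), so the knob is at the mark. That view also refines the block: yaw about 9.05°, middle mouth about (.5858,.0262). Next, a closer look at the left (middle) probe.

```bash
cat >> h.py <<'E'
YB=np.deg2rad(9.05);A=np.array([np.cos(YB),np.sin(YB),0]);N=np.array([-A[1],A[0],0])
SM=np.array([.5858,.0262,0]);SN=SM+.08*N
def look(name,cx,cy,yaw,back=.06,z=.17,plane=.026):
    """view a probe with the wrist camera; orthophoto in probe-guess frame centred on (cx,cy)"""
    a=np.array([np.cos(yaw),np.sin(yaw),0])
    manip.move_pose(np.array([cx,cy,z])-back*a,down(yaw))
    c=wrist(name);o=rectify(c,cx-.08,cx+.14,cy-.07,cy+.07,plane,.0004);cv2.imwrite(f"pics/{name}_o.png",o);print(o.shape,c["T"][:3,3].round(4),manip.state()["clock"])
E
python3 - <<'E'
from h import *
manip.move_linear([.5,.1,.25],.3)
look("mid1",.422,.309,np.deg2rad(12.4))
E
```

```text
(551, 350, 3) [0.4377 0.3109 0.3153] 18.1417
```

View pics/mid1_o.png

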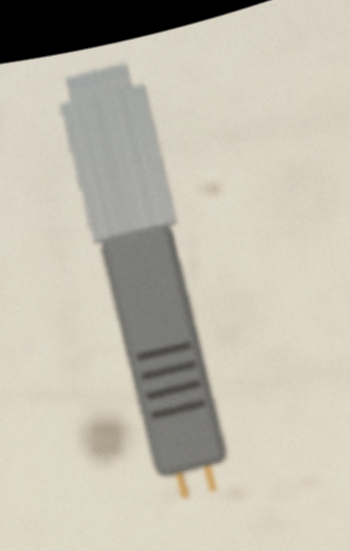

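The ortho view shows the middle probe's handle corners at (101,241), (168,227), (158,474) and (226,458), with the tip middle at (98,73). That puts its centre at about (.421,.313) with yaw 13.2°. The blade measures about 35 mm, so it is the middle probe. Next I'll grasp it and bring it to just in front of the slot.

```bash
cat >> h.py <<'E'
def st(*k):
    s=manip.state();print(*[np.round(s[a],4) for a in k or("contact_force","gripper_width","grasp_force","tool_pos","clock")])
    return s
def grab(cx,cy,yaw,mouth,gap=.006,F=25):
    manip.set_gripper(.07)
    manip.move_linear([cx,cy,.08],.2,down(yaw));manip.move_linear([cx,cy,.0035],.06);st()
    manip.set_gripper(0,F);st()
    manip.move_linear([cx,cy,.06],.1);s=st()
    g=mouth-(.120+.05)*A
    manip.move_linear([g[0],g[1],.06],.2,down(YB))
    manip.move_linear([g[0],g[1],.0070],.06)
    g=mouth-(.120+gap)*A
    manip.move_linear([g[0],g[1],.0070],.06);st()
E
python3 - <<'E'
from h import *
grab(.421,.3134,np.deg2rad(13.2),SM)
c=wrist("ins1")
a=rectify(c,.50,.64,-.04,.09,.0165,.0004);b=rectify(c,.50,.64,-.04,.09,.0474,.0004)
cv2.imwrite("pics/ins1_o.png",np.hstack([a,b]));print(a.shape,c["T"][:3,3])
E
```

```text
[ 0.4133  0.5805 -0.0176] 0.0701 0.0 [0.4214 0.3137 0.004 ] 20.7417
[-0.0576 -0.2291  0.7893] 0.0301 24.9731 [0.421  0.3135 0.0035] 21.425
[-0.329   0.1689 -1.5885] 0.0298 24.9735 [0.4207 0.3132 0.0597] 22.1417
[-0.3484  0.3803 -1.8001] 0.03 24.9735 [0.4608 0.0064 0.0067] 25.775
(350, 325, 3) [0.53485508 0.01724547 0.15165617]
```

View pics/ins1_o.png

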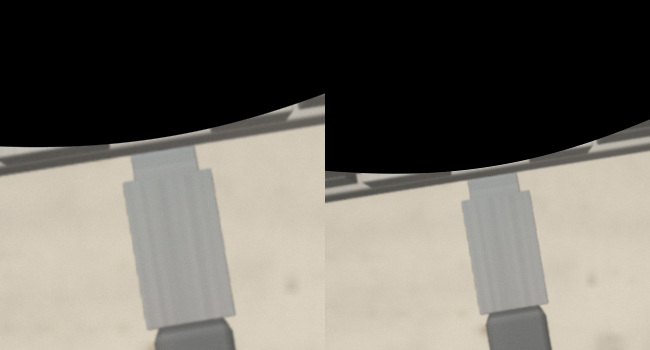

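Run:
```python
from h import *
c=np.load("ins1.npz");im=c["image"]
P=[proj(c,np.r_[(SM+o*N)[:2],.012]) for o in(.021,-.021)];print(P)
x0,y0=np.clip(np.mean(P,0).astype(int)-[140,60],0,None);cr=im[y0:y0+150,x0:x0+260];print(x0,y0)
cv2.imwrite("pics/ins1_c.png",cv2.resize(cr,None,fx=3,fy=3,interpolation=cv2.INTER_CUBIC))
```

```text
[array([232.10238491,   2.97257087]), array([329.78668552,   2.78578232])]
140 0
```

View pics/ins1_c.png

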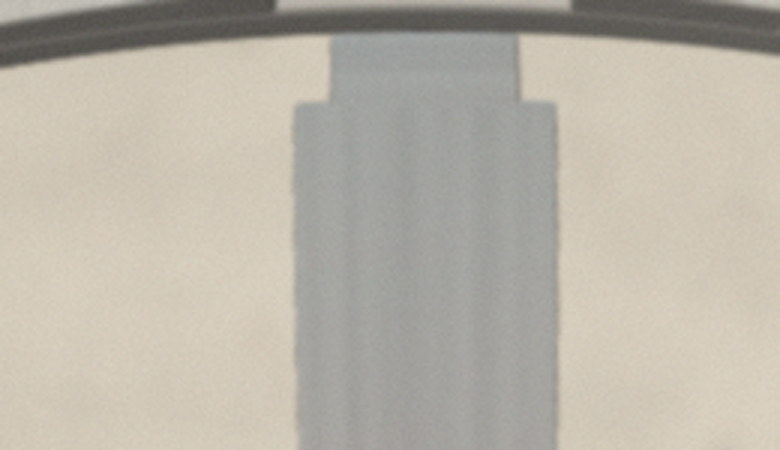

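The slot floor spans columns 276–572 (centre 424) and the tip spans 331–519 (centre 425), so the alignment is spot on. Inserting now.

```bash
cat >> h.py <<'E'
def insert(mouth,fmax=8):
    d=.120;x0=None
    for gap in list(np.arange(0,-.061,-.015))+list(np.arange(-.064,-.079,-.002)):
        g=mouth-(.120+gap)*A;manip.move_linear([g[0],g[1],.0070],.04)
        s=manip.state();f=s["contact_force"]@A
        print(round(gap,3),s["contact_force"].round(1),np.round(s["grasp_force"],1),((s["tool_pos"]-mouth)@A).round(4))
        if gap<-.06 and -f>fmax: break
    st()
E
python3 - <<'E'
from h import *
insert(SM)
E
```

```text
0.0 [ 1.   0.3 -1.7] 25.0 -0.1196
-0.015 [-0.3  0.1 -0.3] 25.0 -0.1048
-0.03 [ 1.   0.1 -1.4] 25.0 -0.0898
-0.045 [-0.6  0.  -1.4] 25.0 -0.0748
-0.06 [ 0.7  0.6 -0.6] 25.0 -0.0598
-0.064 [-0.3  0.1 -1.2] 25.0 -0.0558
-0.066 [-0.5 -0.1 -1.5] 25.0 -0.0539
-0.068 [-0.9 -0.7 -1.8] 25.0 -0.0518
-0.07 [-3.2  0.3  0.5] 25.0 -0.0511
-0.072 [-7.4 -1.1  1.8] 25.0 -0.0511
-0.074 [-12.2  -0.5   4.3] 25.0 -0.0509
[-12.2112  -0.4776   4.3313] 0.0297 24.9991 [0.5354 0.0186 0.0055] 29.725
```

Middle probe is home: the handle met the face at −51 mm. Release, then look at the narrow probe.

```bash
cat >> h.py <<'E'
def release(mouth):
    g=mouth-(.120-.0700)*A;manip.move_linear([g[0],g[1],.0055],.03);st()
    manip.set_gripper(.05);s=st();p=s["tool_pos"]
    manip.move_linear([p[0],p[1],.1],.12)
E
python3 - <<'E'
from h import *
release(SM)
manip.move_linear([.45,-.1,.25],.3)
look("nar1",.462,-.263,np.deg2rad(12))
E
```

```text
[-3.8802 -1.1604 -2.3961] 0.0302 24.9993 [0.5355 0.0183 0.0051] 30.0167
[ 0.3887 -0.6464 -0.2205] 0.0498 0.0 [0.5371 0.0184 0.0059] 30.5
(551, 350, 3) [ 0.4769 -0.2601  0.3142] 33.15
```

View pics/nar1_o.png

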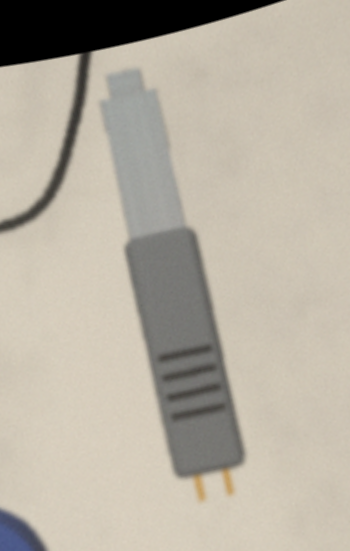

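The ortho view shows the narrow probe's handle corners at (126,245), (193,229), (179,477) and (243,461). Its centre is about (.461,−.267) with yaw 12.5°, and the cable stays clear of the fingers.

Run:
```python
from h import *
grab(.461,-.267,np.deg2rad(12.5),SN)
c=wrist("ins2");im=c["image"]
P=[proj(c,np.r_[(SN+o*N)[:2],.012]) for o in(.015,-.015)];print(P)
x0=int(np.mean(P,0)[0])-130;print(x0)
cv2.imwrite("pics/ins2_c.png",cv2.resize(im[:150,x0:x0+260],None,fx=3,fy=3,interpolation=cv2.INTER_CUBIC))
```

```text
[-0.6214  0.5861 -0.2546] 0.0701 0.0 [ 0.4614 -0.2672  0.004 ] 35.7417
[0.4651 1.2205 0.5498] 0.0297 24.9998 [ 0.461  -0.2669  0.0035] 36.425
[-0.5613  0.0289 -1.4737] 0.0296 24.9997 [ 0.4607 -0.2668  0.0597] 37.1417
[ 0.2412  0.3886 -1.0623] 0.0298 24.9998 [0.4482 0.0853 0.0067] 40.9583
[array([245.59564996,   2.21168696]), array([315.60298442,   2.04283992])]
150
```

View pics/ins2_c.png

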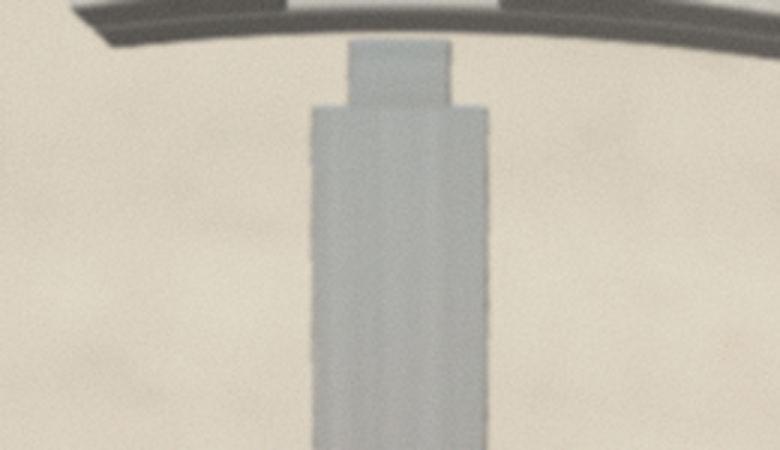

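Slot floor spans 288–500 (centre 394) and the tip centre is 400, about 0.8 mm to the right. I'll shift the target left 0.8 mm and insert.

Run:
```python
from h import *
S=SN+.0008*N
insert(S);release(S)
# look at both inserted probes
manip.move_linear([.46,.05,.2],.25,down(YB))
c=wrist("chk");o=rectify(c,.45,.63,-.05,.16,.026,.0005);cv2.imwrite("pics/chk_o.png",cv2.resize(o,None,fx=1.4,fy=1.4));print(o.shape)
```

```text
0.0 [ 0.4 -0.4 -0.9] 25.0 -0.1196
-0.015 [-0.1  0.4 -1.5] 25.0 -0.1048
-0.03 [-0.3 -0.7 -0.8] 25.0 -0.0898
-0.045 [-1.2  0.3 -1.4] 25.0 -0.0748
-0.06 [ 1.  -0.3 -2. ] 25.0 -0.0598
-0.064 [ 0.3 -0.2 -1. ] 25.0 -0.0558
-0.066 [-0.7  0.1 -2.1] 25.0 -0.0539
-0.068 [ 0.1  0.9 -1.8] 25.0 -0.0518
-0.07 [-0.8  0.3 -2.4] 25.0 -0.0503
-0.072 [-5.5 -1.   1.5] 25.0 -0.0503
-0.074 [-9.8 -2.1  3.7] 25.0 -0.0503
[-9.8294 -2.1001  3.6713] 0.0295 24.9998 [0.5234 0.0981 0.0058] 44.9083
[-2.3161  0.0036 -2.6364] 0.0295 25.0 [0.5235 0.0981 0.0054] 45.2
[ 0.0198 -0.1401  0.0342] 0.0501 0.0 [0.5241 0.0982 0.0057] 45.6833
(360, 421, 3)
```

View pics/chk_o.png

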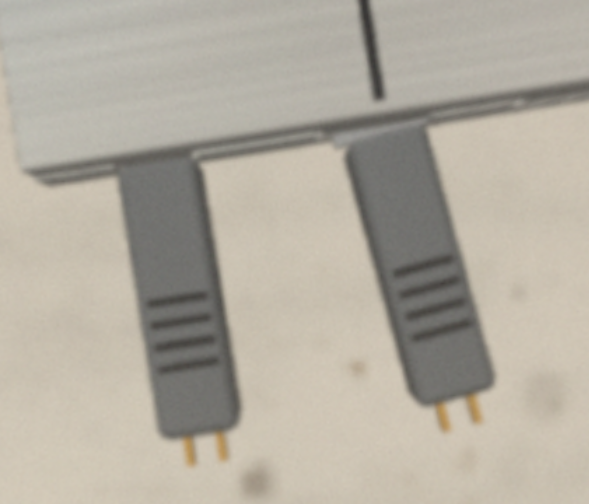

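The narrow probe is square and home (front edge at about (120–200,160)). The middle one has been knocked: its yaw is now about 14.7°, centre about (420,265) → (.535,.010), with a gap at its front-left corner. I'll regrasp it, straighten it and push it home.

Run:
```python
from h import *
p=np.array([.5354,.010,0]);y=np.deg2rad(14.7)
manip.set_gripper(.055)
manip.move_linear([*p[:2],.09],.2,down(y));manip.move_linear([*p[:2],.004],.06);st()
manip.set_gripper(0,25);st()
manip.move_linear([*p[:2],.006],.03);st()
g=SM-.058*A;manip.move_linear([g[0],g[1],.0065],.02,down(YB));st()
for gap in np.arange(-.064,-.079,-.002):
    g=SM-(.120+gap)*A;manip.move_linear([g[0],g[1],.0065],.04);s=st()
    if -s["contact_force"]@A>8: break
g=s["tool_pos"]-.0*A;manip.move_linear([g[0],g[1],.005],.03)
manip.set_gripper(.05);s=st();q=s["tool_pos"];manip.move_linear([q[0],q[1],.1],.12)
manip.move_linear([.46,.05,.2],.25,down(YB))
c=wrist("chk2");o=rectify(c,.45,.63,-.05,.16,.026,.0005);cv2.imwrite("pics/chk2_o.png",cv2.resize(o,None,fx=1.4,fy=1.4))
```

```text
[0.127  0.0335 0.0488] 0.0551 0.0 [0.5358 0.01   0.0045] 50.0667
[0.1207 0.9543 3.0706] 0.0296 24.9473 [0.5354 0.0102 0.0041] 50.5583
[-1.6147  0.8109 -0.7818] 0.0298 24.9406 [0.5349 0.0101 0.0057] 50.8083
[ 0.3241  0.3305 -1.5044] 0.0301 24.9174 [0.5287 0.0169 0.0066] 51.45
[ 0.4044  0.2473 -0.9726] 0.03 24.9172 [0.5309 0.0173 0.0066] 51.7
[-0.5575 -0.384  -1.2638] 0.0298 24.9173 [0.5327 0.0177 0.0065] 51.95
[ 0.5582  0.0491 -1.0255] 0.0298 24.9173 [0.5346 0.018  0.0065] 52.2
[-2.2541  0.4098 -1.0936] 0.03 24.9164 [0.5361 0.0184 0.0063] 52.45
[-5.3602 -0.6675  0.5003] 0.0297 24.9211 [0.5362 0.0186 0.0058] 52.7
[-9.009  -0.8048  2.8259] 0.0299 24.9612 [0.5363 0.0188 0.0052] 52.95
[-0.0897 -0.4779  0.4814] 0.0499 0.0 [0.5366 0.0188 0.0052] 53.7333
```

View pics/chk2_o.png

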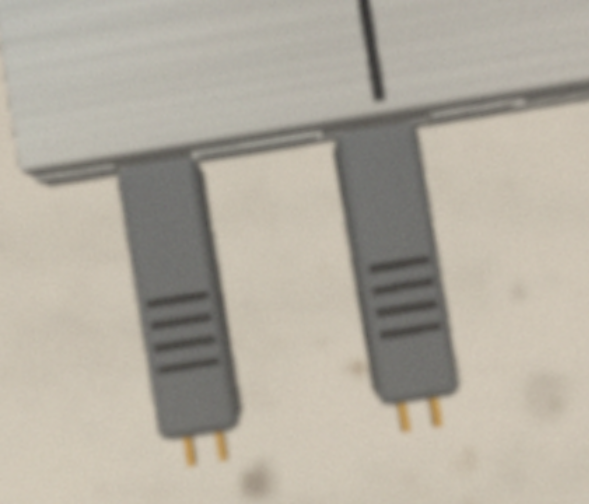

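Both probes are now square against the block face (front edges at about (120–200,160) and (335–417,130)). Next I'll screw the knob back counter-clockwise until the jaw grips, watching the moment.

Run:
```python
from h import *
p=np.array([.6665,.0393,.0608]);y0=np.deg2rad(9.2)
manip.move_linear([.6,.04,.2],.25);manip.move_linear([*p[:2],.11],.2,down(y0));manip.move_linear(p,.05);st()
manip.set_gripper(0,40);st()
m0=manip.state()["moment"]
turn=list(np.arange(.4,2.41,.4))+list(np.arange(2.5,3.0,.04))
for t in turn:
    y=y0+t;manip.move_linear(p-[0,0,.002*t],.006,down(y))
    s=manip.state();r=R.from_rotvec(s["tcp_rot"]).as_matrix();ya=np.arctan2(r[1,0],r[0,0])-y0
    print(round(t,2),"knob~",round(4.2-ya,3),s["moment"].round(2),s["contact_force"].round(1),np.round(s["grasp_force"],1))
    if t>2.45 and abs(s["moment"][2]-m0[2])>.6: break
st()
```

```text
[-0.108   0.3481 -0.4739] 0.0501 0.0 [0.6669 0.0393 0.0612] 57.9417
[-0.3436  3.91    1.8644] 0.0179 39.8692 [0.6664 0.0402 0.061 ] 58.525
0.4 knob~ 3.8 [0.75 0.32 0.06] [-1.1  5.1  2.2] 39.9
0.8 knob~ 3.4 [0.77 0.33 0.07] [-0.5  5.4  1.5] 39.9
1.2 knob~ 3.0 [0.77 0.41 0.11] [-2.   5.5  2.9] 39.9
1.6 knob~ 2.6 [0.78 0.48 0.13] [-2.9  7.2  2.9] 39.9
2.0 knob~ 2.2 [0.79 0.48 0.04] [-3.6  5.   4. ] 39.9
2.4 knob~ 1.8 [0.75 0.54 0.09] [-4.7  5.1  3. ] 39.9
2.5 knob~ 1.699 [0.74 0.58 0.06] [-4.2  4.2  4.4] 39.9
2.54 knob~ 1.66 [0.78 0.54 0.1 ] [-3.6  5.2  4.2] 39.9
2.58 knob~ 1.619 [0.78 0.57 0.15] [-3.2  4.3  3. ] 39.9
2.62 knob~ 1.579 [0.72 0.58 0.1 ] [-4.5  4.6  4.7] 39.9
2.66 knob~ 1.54 [0.71 0.49 0.07] [-4.2  6.   3.5] 39.9
2.7 knob~ 1.5 [0.71 0.57 0.09] [-3.4  4.9  3.8] 39.9
2.74 knob~ 1.46 [ 0.72  0.58 -0.03] [-3.2  4.6  3.2] 39.9
2.78 knob~ 1.42 [ 0.66  0.61 -0.06] [-4.7  5.5  4.2] 39.9
2.82 knob~ 1.38 [ 0.77  0.71 -0.2 ] [-4.3  4.7  4.6] 39.9
2.86 knob~ 1.34 [ 0.75  0.67 -0.19] [-4.5  4.   5.3] 39.9
2.9 knob~ 1.301 [ 0.72  0.67 -0.35] [-4.1  3.5  5.5] 40.0
2.94 knob~ 1.261 [ 0.71  0.69 -0.37] [-4.3  4.5  5.6] 40.0
2.98 knob~ 1.221 [ 0.7   0.7  -0.41] [-4.5  4.7  5.5] 40.0
[-4.5315  4.7177  5.4529] 0.0176 40.0376 [0.6655 0.0401 0.0554] 65.075
```

The resisting moment rises steadily past about 1.46 rad, to about 0.5 N m, so the jaw is clamping. Release, retreat and check.

Run:
```python
from h import *
manip.set_gripper(.05);s=st();q=s["tool_pos"];manip.move_linear([q[0],q[1],.13],.12)
manip.move_pose([.50,.05,.25],down(YB))
c=wrist("fin");o=rectify(c,.44,.74,-.10,.17,.04,.0006);
t=cams.capture("top")["image"];b=cv2.resize(t[180:280,120:400],None,fx=1.6,fy=1.6)
o=o[:500,:450];h=np.zeros((500,450,3),np.uint8);print(o.shape)
b=cv2.copyMakeBorder(b,0,500-b.shape[0],0,0,cv2.BORDER_CONSTANT)
cv2.imwrite("pics/fin_o.png",cv2.resize(np.hstack([o,b]),(int(.88*(o.shape[1]+b.shape[1])),440)));st()
```

```text
[-0.4874 -0.6755 -1.0306] 0.0502 0.0 [0.6664 0.0391 0.0547] 65.7083
(500, 450, 3)
[-0.5041 -1.1378  0.7834] 0.0505 0.0 [0.5001 0.05   0.2498] 69.1333
```

View pics/fin_o.png

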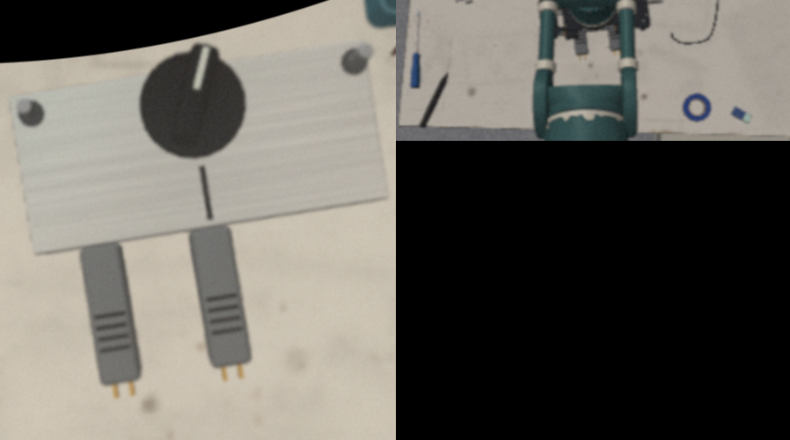

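The left panel shows both probes home and square. The white line, (197,88)→(206,47), puts the knob at about 1.4 rad, which is clamped. In the right panel the tape, screwdriver and cable are where they were. Handing in.

```bash
python3 -c "
from h import *
print(order.close_job())"
```

```text
the job is handed in; nothing more can be done
None
```

The job is handed in: the narrow and middle probes (the wide one was absent) are fully home in their slots and the knob is screwed back to about 1.4 rad with the jaw gripping; the middle probe was knocked askew mid-run and I reseated it before clamping.

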